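# Load the tube furnace with the push rod and set its power dial

## Robot

A 6-joint arm with a two-finger parallel gripper is mounted at the origin on a cart in front of the work surface, level with it; the furniture and walls round the work are solid. World frame = base frame: x ahead of the robot, y to its left, z up, the work surface at z = 0. Lengths are in m, angles in rad, forces in N, time in s.
With the tool pointing down it reaches from about 0.375 to 0.925 m from the base axis. Payload 5.7 kg.
Tool frame: the origin (TCP) lies at the very end of the fingers, on their centre line; the grasp point (between the pads) lies 19 mm behind it; z points along the fingers, y is the line along which they close (so a half turn about z gives the same grasp; the last joint's range is limited). The gripper opens to 85 mm and grips with 20 to 120 N. Pads are 22 mm wide; open, the fingers measure 114 mm over their backs; the gripper's body (76 mm by 85 mm) begins 54 mm behind the grasp point. The pads swing forward as they close: fully open they stand 13 mm farther back than shut.
Start: joints at [-0.115, 0.359, 1.51, -0, 1.272, -0.115], TCP at [0.6, -0, 0.231] pointing down, gripper open.
Joint ranges: [-2.97, 2.97], [-1.01, 2.36], [0.21, 2.38], [-0.96, 4.11], [0.2, 2.71], [-2.98, 2.98]. Speed limits (rad/s): [2.39, 2.39, 3.14, 3.14, 3.14, 3.14].

## Interface

Orientations are given as a 3x3 rotation matrix whose columns are the frame's x, y, z axes.
In Python, from bench import ctrl, imaging gives the robot as it stands. The module is installed in compiled form; this text tells all that it offers.
- The arm moves only by the tool carry_out, never from a script. Its argument "moves" is a list that holds one entry, the list of rows, each a list of 7 numbers: the opening, from 0 (shut) to 1 (fully open), then the shift along the world's x, y, z in m, then the turn, a rotation vector about the world's x, y, z in rad. A call has exactly 10 rows; each row shifts and turns the commanded pose from where the row before left it; what a row does not reach is not made up. A row lasts 1/12 s, in which the tool goes at most 41.7 mm and 7.16 degrees, less where a joint would pass 70% of its speed; a pose out of reach is approached as far as the arm can. A call is refused whole if a number of a shift passes 0.0417 or a number of a turn 0.125, either way. A call with a gripper value outside its range is refused whole. The fingers move at their own pace and stop on an object; "grip_force" is the grip in N (left out, the last holds). Time passes only in rows, so rows that do not move let the fingers close, or fill a call up. It gives the time, the measured TCP pose, the force, the opening and the grip force at its end, in the units of the state.
- ctrl.sense(): the state, without advancing time (a new reading comes with each control period).
- imaging.grab_frame(name): name is "scene" or "side" or "wrist"; returns a dict with "frame" (420x560x3 uint8, blue, green, red), "K" (3x3 intrinsics, pixels), "R" (3x3) and "t" (3): a world point X has camera coordinates R X + t; the wrist camera has in their place "mount" (4x4, takes a point from camera to tool coordinates, whose origin is the TCP and whose axes are the flange's). Camera axes: x right, y down, z forward; pixel columns grow to the right and rows downward; lengths in m; the calibration is good to about 2 mm. A picture is of the moment at which its call begins: read the wrist's pose just before it. There is no depth.
- ctrl.hand_in(): hands the job in; it is judged then, once.
The state is a dict: "clock": time; "joints": joint angles; "joint_vel": joint speeds; "effort": joint torques, N m; "tcp_pos": TCP position; "ee_rot": TCP orientation; "contact_force": force on the tool from outside, world axes, zero at the start; "moment": the same for the moment, N m; "opening": finger opening in m; "gripper_force": force on a finger pad.
Only numpy, scipy, OpenCV 4.12 (cv2) and the standard library are available. Lean on these libraries where they do the work, as an engineer would, in place of code of your own. Each camera call takes 0.05 s, during which the arm holds its last target. There are 200 camera calls.

## Task

Load the furnace: with the push rod that lies in the loading channel, push the ceramic boat into the tube until the rod's stop plate meets the tube mouth, then draw the rod back until it is clear of the tube and leave it lying in the channel. After that turn the dial on the transformer clockwise until its pointer stands at the metal set marker, without shifting the marker. Leave the crucibles and the timer alone.

Things in the scene. Friction and masses are not known exactly. Their poses are not given: they have to be found in the camera images.
- furnace: Fixed bench tube furnace, grey base, white lid, housing 160 (x) x 220 (y) x 182 mm high. Origin: centre of the housing's underside, on the worktop. Its +x is the pushing direction, into the tube; housing front at x = -80 mm. A square white ceramic tube on the centre line (y = 0) sticks out of the front by 40 mm and is closed inside at x = +72 mm.
- tube_mouth (a point): Middle of the lower edge of the tube's open mouth: furnace x = -120, y = 0, z = 85 mm; axes as the furnace's. Tube outside 52 wide x 50 high, bore 42 wide x 40 high. The straight steel loading channel runs from here along -x for 365 mm: inside 40 mm wide, walls 20 high and 2 thick, floor at z = 85 mm, level with the bore (bore floor 0.5 mm lower).
- heated_zone (a point): Middle of the heated zone inside the tube, on the bore floor: furnace x = 0, y = 0, 120 mm behind the mouth. The boat's origin belongs here.
- boat: Loose white ceramic sample boat, an open trough 70 long (x) x 30 wide x 16 mm high with sloping ends and a small steel coupon fixed in it; about 60 g. It lies lengthwise in the channel between the rod's blade and the tube mouth. Origin: centre of its underside.
- push_rod: Loose steel push rod, about 0.35 kg, lying lengthwise in the channel behind the boat; it slides with 1 to 3 N. +x points to the tube. Origin: on the channel floor under the front face of the stop plate, a steel plate 62 wide and 62 high that cannot enter the tube. When the plate meets the tube mouth, the boat pushed by the blade is in the middle of the heated zone.
- pusher_face (a point): Middle of the front face of the pusher blade (30 wide, 27 high) at the rod's front end, 85 mm ahead of the stop plate (rod x = +85 mm), 12 mm above the channel floor.
- rod_handle (a point): Grip point on the axis of the rod's upright round black handle: 24 mm diameter, from 25 to 77 mm above the channel floor. The point lies 52 mm above that floor (z = 137 mm), at rod x = -100 mm. With the stop plate at the mouth it is 140 mm in front of the furnace housing.
- transformer: Fixed round grey variable transformer, 114 mm across, with a flat black dial plate on top at height 73 mm and a vertical dial axis through its origin (centre of the underside). A terminal box 51 mm high sticks out of its rear side to 73 mm from the axis. The dial scale has white ticks.
- dial (a joint): Angle of the transformer's dial in rad; 0 is the left stop, it grows clockwise seen from above, to 5.2. It turns against about 0.04 N m of friction and stays where it is left.
- dial_grip (a point): On the dial axis, 95 mm above the worktop, in the middle of the knob's grip bar. Its x axis runs along the bar and toward the pointer. The bar is 44 long x 13 thick and stands from 82 to 103 mm above the worktop.
- dial_pointer (a point): Outer tip of the dial's metal pointer, 37 mm from the dial axis, in line with the grip bar.
- marker_edge (a point): Where the pointer tip is when it stands at the set marker: 37 mm from the dial axis, just inside the small stiff metal marker clipped on the rim of the dial plate (7 to 9 mm wide, 47 to 61 mm from the axis, top 3 mm above the plate). It lies 0.7 to 1.4 rad clockwise of the pointer at the start.
- crucible_a: Bystander: white porcelain crucible, 47 mm across, 36 high, behind the channel. Origin: centre of the underside.
- crucible_b: Bystander: white porcelain crucible, 43 mm across, 33 high, behind the channel. Origin: centre of the underside.
- timer: Bystander: flat white lab timer, 62 x 66 x 18 mm, at the left. Origin: centre of the underside.
Things that resemble listed ones, but are neither listed nor needed, are in the scene too. There is more than one size of the transformer; the job needs the larger.

How it is judged:
By the outcome, as a careful person would: the job done as asked, in the order asked, and still so for the second after the job is handed in, with the robot touching nothing.
It also fails if it takes over 48 s, if anything falls off the work surface, if the arm or the gripper's body presses on something with over 40 N, if the wrist force passes 120 N, or if a joint passes its speed limit or range.

## Working session

There is one attempt and no reset: what is moved stays moved. The work goes in short steps, Python scripts to look and compute and a tool call to move; the robot and the scene stay as the last step left them, time stands still between calls to the robot, and variables do not carry over. Pictures are saved under pics/ and viewed, at most 10 in all, crops included, and the job is handed in when it is done.

Besides the shell and the picture viewer there is one more tool, called after "Call:" as name(argument=value, ...), one argument or row to a line, values as JSON. carry_out: Moves the arm, as the interface text tells. Its arguments: {"type":"object","properties":{"moves":{"type":"array","items":{"type":"array","items":{"type":"array","items":{"type":"number"}}}},"grip_force":{"type":"number"}},"required":["moves"]}

```bash
mkdir -p pics
cat > h.py <<'E'
import numpy as np, cv2
from bench import ctrl, imaging
def save(n,fn):
    s=ctrl.sense(); f=imaging.grab_frame(n); cv2.imwrite('pics/'+fn+'.png',f['frame']); 
    K=np.array(f['K'])
    if n=='wrist':
        M=np.array(f['mount']); T=np.eye(4); T[:3,:3]=s['ee_rot']; T[:3,3]=s['tcp_pos']
        C=np.linalg.inv(T@M); R,t=C[:3,:3],C[:3,3]
    else: R,t=np.array(f['R']),np.array(f['t']).ravel()
    np.savez('pics/'+fn+'.npz',K=K,R=R,t=t)
    return f['frame']
def px(fn,u,v,z):
    d=np.load('pics/'+fn+'.npz'); r=d['R'].T@np.linalg.inv(d['K'])@[u,v,1]; c=-d['R'].T@d['t']
    return c+r*(z-c[2])/r[2]
def proj(fn,X):
    d=np.load('pics/'+fn+'.npz'); p=d['K']@(d['R']@np.array(X)+d['t']); return p[:2]/p[2]
E
python3 - <<'E'
from h import *
for n in('scene','side','wrist'):
    save(n,n+'0'); d=np.load('pics/'+n+'0.npz'); print(n,-d['R'].T@d['t'],d['R'][2])
print(ctrl.sense())
E
```

```text
scene [-0.17497705  0.73435372  0.82600367] [ 0.57126578 -0.6294983  -0.52667572]
side [0.55694219 0.95740433 0.86501868] [ 0.02379412 -0.8200061  -0.57185998]
wrist [0.59819109 0.07454627 0.37218945] [-0.0024848  -0.28929158 -0.9572378 ]
{'clock': 0.15, 'joints': array([-1.15100411e-01,  3.59355651e-01,  1.51117288e+00, -6.79561713e-06,
        1.27249668e+00, -1.15112174e-01]), 'joint_vel': array([-0.00099667, -0.00198003, -0.00319105,  0.0012803 ,  0.00018285,
        0.00029286]), 'effort': array([ 1.72794025e-04, -5.28028965e+01, -2.78930157e+01, -4.07995576e-04,
        8.21093854e-03, -1.54210170e-05]), 'tcp_pos': array([5.99484138e-01, 4.92887011e-05, 2.30641268e-01]), 'ee_rot': array([[-1.36524440e-05,  9.99998986e-01, -1.42382506e-03],
       [ 9.99999987e-01,  1.38775243e-05,  1.58071647e-04],
       [ 1.58091245e-04, -1.42382288e-03, -9.99998974e-01]]), 'contact_force': array([0.78236619, 0.4630728 , 0.03581686]), 'moment': array([-0.01596274, -0.0414987 ,  0.02313493]), 'gripper_force': 0.0, 'opening': 0.08507482277459576}
```

View pics/scene0.png

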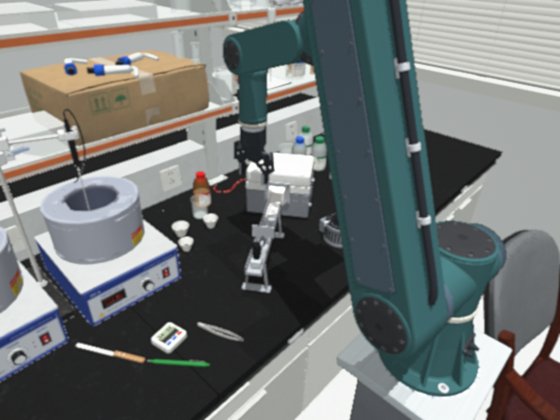

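View pics/side0.png

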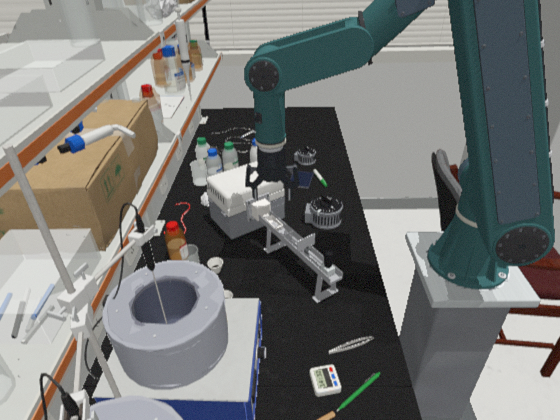

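The side view shows the furnace at (245,200), the channel running from the tube (262,208) to (330,275), the larger transformer at (325,210), the smaller at (305,156). Next I enlarge that region.

Run:
```python
from h import *
im=cv2.imread('pics/side0.png')[150:310,200:360]
cv2.imwrite('pics/c1.png',cv2.resize(im,None,fx=3.75,fy=3.75,interpolation=cv2.INTER_CUBIC))
for u,v,z in[(345,272,.085),(262,212,.085),(325,203,.073),(240,205,.182),(330,280,.1)]: print(px('side0',u,v,z))
```

```text
[0.39840107 0.13132069 0.085     ]
[ 0.64179522 -0.16242318  0.085     ]
[ 0.42349485 -0.23176946  0.073     ]
[ 0.69989527 -0.06135022  0.182     ]
[0.44479593 0.17750833 0.1       ]
```

View pics/c1.png

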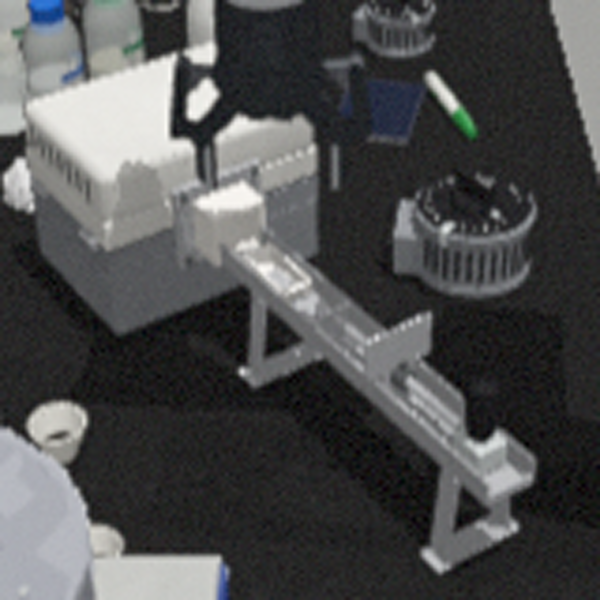

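View pics/wrist0.png

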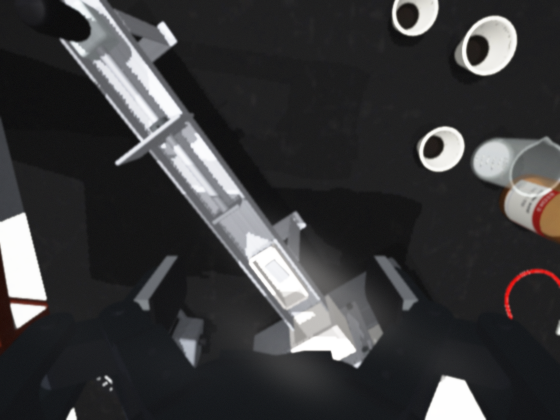

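Run:
```python
from h import *
P=lambda u,v,z:print((u,v,z),px('wrist0',u,v,z).round(4))
P(118,163,.147);P(190,117,.147);P(80,27,.11);P(292,338,.105);P(326,297,.105);P(185,107,.105);P(250,207,.105)
P(75,50,.105)
P(239,198,.112);P(214,222,.112);P(265,250,.1);P(303,300,.1)
```

```text
(118, 163, 0.147) [0.481  0.0374 0.147 ]
(190, 117, 0.147) [0.537  0.0702 0.147 ]
(80, 27, 0.11) [0.4483 0.1356 0.11  ]
(292, 338, 0.105) [ 0.6148 -0.1545  0.105 ]
(326, 297, 0.105) [ 0.6482 -0.1048  0.105 ]
(185, 107, 0.105) [0.5221 0.0774 0.105 ]
(250, 207, 0.105) [ 0.5741 -0.01    0.105 ]
(75, 50, 0.105) [0.4385 0.1206 0.105 ]
(239, 198, 0.112) [0.5653 0.0006 0.112 ]
(214, 222, 0.112) [ 0.5418 -0.022   0.112 ]
(265, 250, 0.1) [ 0.5872 -0.0555  0.1   ]
(303, 300, 0.1) [ 0.6257 -0.1117  0.1   ]
```

Call:
carry_out(
  moves=[
    [[1,-0.0142,0.014,0,0,0,-0.104],[1,-0.0142,0.014,0,0,0,-0.104],[1,-0.0142,0.014,0,0,0,-0.104],[1,-0.0142,0.014,0,0,0,-0.104],[1,-0.0142,0.014,0,0,0,-0.104],[1,-0.0142,0.014,0,0,0,-0.104],[1,-0.0142,0.014,0,0,0,-0.104],[1,-0.0142,0.014,0,0,0,-0.104],[1,-0.0142,0.014,0,0,0,-0.104],[1,-0.0142,0.014,0,0,0,-0.104]],
  ],
)

```text
clock: 0.98
tcp_pos: [0.457, 0.1406, 0.2311]
ee_rot: [[0.865, 0.502, -0.0], [0.502, -0.865, 0.0], [-0.0, -0.0, -1.0]]
contact_force: [-0.5, 0.2, -0.6]
opening: 0.0855
gripper_force: 0.0
```

Run:
```python
from h import *
w=save('wrist','w1');s=save('side','s1')
c=cv2.resize(s[165:265,200:360],None,fx=5,fy=5,interpolation=cv2.INTER_CUBIC)
cv2.imwrite('pics/s1c.png',c); d=ctrl.sense();print(d['tcp_pos'],d['ee_rot'],d['joints'])
print(proj('w1',[.458,.140,.162]))
```

```text
[0.45528463 0.14133297 0.23091201] [[ 8.62595274e-01  5.05888683e-01 -2.45654760e-03]
 [ 5.05891243e-01 -8.62597113e-01  5.20112928e-04]
 [-1.85589163e-03 -1.69139287e-03 -9.99996847e-01]] [1.55251528e-01 1.82074634e-01 1.76556925e+00 9.60265715e-04
 1.19629551e+00 1.19528123e+00]
[278.9739087  214.05131921]
```

View pics/w1.png

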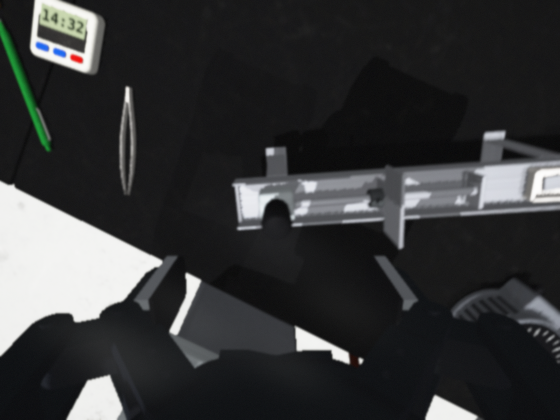

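View pics/s1c.png

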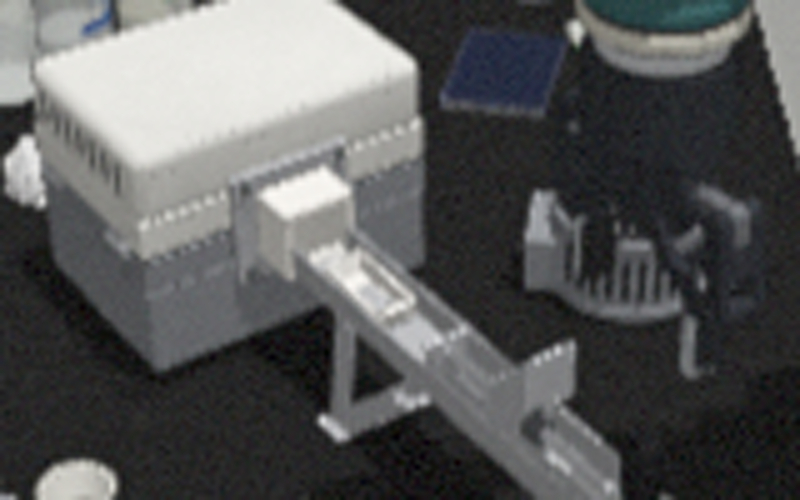

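Run:
```python
from h import *
im=cv2.imread('pics/w1.png'); g=cv2.cvtColor(im,6).astype(float)
# lower edge of the near wall: last bright->dark transition
for name,rng,cols in(('low',range(235,205,-1),[c for c in range(300,540,8) if not 375<c<415]),('up',range(150,200),[c for c in range(305,480,8) if not 375<c<415])):
    pts=[]
    for c in cols:
        for r in rng:
            if g[r,c]>70: pts.append((c,r));break
    P=np.array([px('w1',c,r,.105) for c,r in pts])
    k=cv2.fitLine(P[:,:2].astype(np.float32),cv2.DIST_HUBER,0,.01,.01).ravel()
    print(name,k,np.degrees(np.arctan2(k[1],k[0])),pts[::6])
for u,v,z in((237,229,.105),(235,181,.105),(277,203,.11)): print(px('w1',u,v,z))
b=np.clip(im[120:320,200:440].astype(float)*1.0,0,255)
b=(255*(b/255)**.45).astype(np.uint8)
b=cv2.resize(b,None,fx=3,fy=3,interpolation=cv2.INTER_CUBIC)
cv2.imwrite('pics/w1c.png',b)
```

```text
low [ 0.55817884 -0.8297207   0.49481735  0.02860505] -56.070053 [(300, 226), (348, 223), (436, 216), (484, 214), (532, 211)]
up [ 0.55976796 -0.8286494   0.5240973   0.06962489] -55.960247 [(305, 175), (353, 172), (441, 166)]
[0.40883619 0.1562179  0.105     ]
[0.44862464 0.17940857 0.105     ]
[0.451001  0.1373548 0.11     ]
```

View pics/w1c.png

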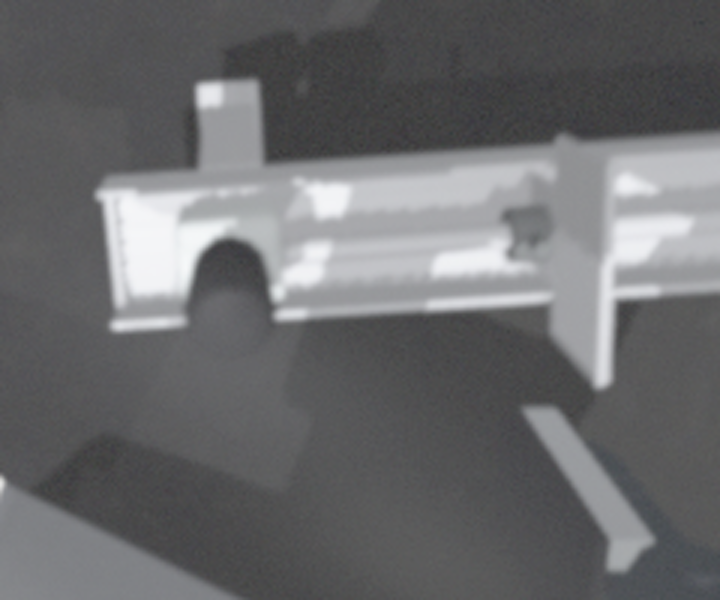

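Handle top circle in the crop at about (230,314), i.e. pixel (276.7,224.7). Plate top edge at pixels (404,172)–(402,248). Now the numbers.

Run:
```python
from h import *
a=np.radians(-56); d=np.array([np.cos(a),np.sin(a)]); n=np.array([-d[1],d[0]])
def P(l,f,u,v,z): p=px(f,u,v,z)[:2]; print(l,p.round(4),'s,n',(p@d).round(4),(p@n).round(4))
P('handle','w1',276.7,224.7,.162); P('htopL','w1',262.7,224,.162);P('htopR','w1',291,224,.162)
P('plate','w1',404,172,.147);P('plate','w1',402,248,.147)
# side crop: tube front face corners (crop/5+offset)
q=lambda l,u,v,z:P(l,'s1',200+u/5,165+v/5,z)
q('tube top L',296,222,.1305);q('tube top R',352,186,.1305);q('mouth low L',294,277,.0805);q('boat near end',408,300,.1);q('boat far end',335,250,.1)
q('plate TL',527,357,.147);q('plate TR',575,342,.147)
print(np.load('pics/w1.npz')['K'][0,0],np.load('pics/s1.npz')['K'][0,0])
```

```text
handle [0.45   0.1373] s,n 0.1378 0.4498
htopL [0.4453 0.1464] s,n 0.1276 0.4511
htopR [0.4558 0.1285] s,n 0.1484 0.4497
plate [0.5292 0.0732] s,n 0.2352 0.4796
plate [0.4784 0.0369] s,n 0.2369 0.4173
tube top L [ 0.6465 -0.1118] s,n 0.4542 0.4735
tube top R [ 0.6118 -0.1531] s,n 0.469 0.4216
mouth low L [ 0.6506 -0.1206] s,n 0.4638 0.472
boat near end [ 0.5748 -0.0681] s,n 0.3779 0.4385
boat far end [ 0.623  -0.1235] s,n 0.4507 0.4474
plate TL [0.5056 0.0501] s,n 0.2412 0.4471
plate TR [0.4774 0.0365] s,n 0.2367 0.4162
306.1248934219805 404.83672361103123
```

Call:
carry_out(
  moves=[
    [[1,-0.0025,-0.0022,-0.02,0,0,0.032],[1,-0.0025,-0.0022,-0.03,0,0,0.031],[1,0,0,-0.03,0,0,0],[1,0,0,-0.031,0,0,0],[0,0,0,0,0,0,0],[0,0,0,0,0,0,0],[0,0,0,0,0,0,0],[0,0,0,0,0,0,0],[0,0,0,0,0,0,0],[0,0,0,0,0,0,0]],
  ],
  grip_force=35,
)

```text
clock: 1.92
tcp_pos: [0.4547, 0.1357, 0.1221]
ee_rot: [[0.829, 0.56, 0.004], [0.56, -0.829, 0.0], [0.004, 0.002, -1.0]]
contact_force: [-1.1, -0.1, 6.8]
opening: 0.0233
gripper_force: 34.2
```

Call:
carry_out(
  moves=[
    [[0,0.0056,-0.0083,0,0,0,0],[0,0.0056,-0.0083,0,0,0,0],[0,0.0056,-0.0083,0,0,0,0],[0,0.0056,-0.0083,0,0,0,0],[0,0.0056,-0.0083,0,0,0,0],[0,0.0056,-0.0083,0,0,0,0],[0,0.0056,-0.0083,0,0,0,0],[0,0.0056,-0.0083,0,0,0,0],[0,0.0056,-0.0083,0,0,0,0],[0,0,0,0,0,0,0]],
  ],
)

```text
clock: 2.75
tcp_pos: [0.5033, 0.0618, 0.122]
ee_rot: [[0.829, 0.559, -0.0], [0.559, -0.829, 0.003], [0.001, -0.002, -1.0]]
contact_force: [-5.4, 5.6, 12.6]
opening: 0.0233
gripper_force: 34.8
```

Call:
carry_out(
  moves=[
    [[0,0,0,0.001,0,0,0],[0,0.0056,-0.0083,0,0,0,0],[0,0.0056,-0.0083,0,0,0,0],[0,0.0056,-0.0083,0,0,0,0],[0,0.0056,-0.0083,0,0,0,0],[0,0.0056,-0.0083,0,0,0,0],[0,0.0056,-0.0083,0,0,0,0],[0,0.0056,-0.0083,0,0,0,0],[0,0.0056,-0.0083,0,0,0,0],[0,0,0,0,0,0,0]],
  ],
)

```text
clock: 3.58
tcp_pos: [0.5491, -0.0062, 0.1222]
ee_rot: [[0.829, 0.559, 0.001], [0.559, -0.829, 0.0], [0.001, 0.001, -1.0]]
contact_force: [-0.8, 0.6, 3.6]
opening: 0.0233
gripper_force: 35.3
```

Run:
```python
from h import *
w=save('wrist','w2');s=save('side','s2')
c=cv2.resize(s[165:285,220:380],(600,450),interpolation=cv2.INTER_CUBIC)
cv2.imwrite('pics/m2.png',np.vstack([cv2.resize(w[100:300],(600,214)),c[:386]]))
```

```text
(no output)
```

View pics/m2.png

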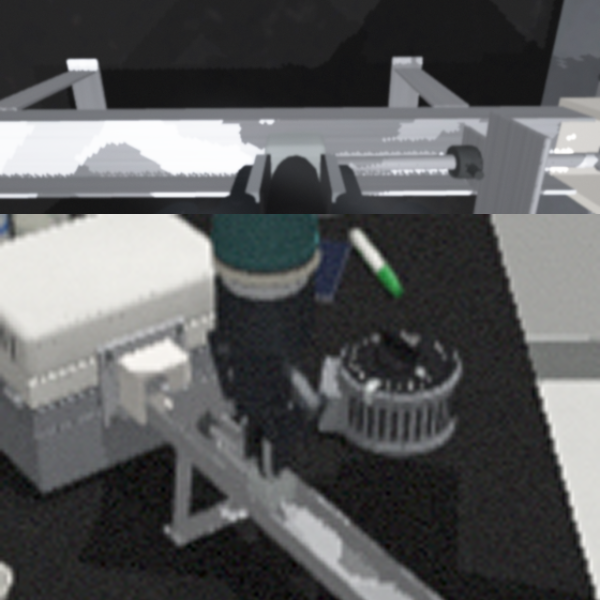

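Call:
carry_out(
  moves=[
    [[0,0.0056,-0.0083,0,0,0,0],[0,0.0056,-0.0083,0,0,0,0],[0,0.0056,-0.0083,0,0,0,0],[0,0.0056,-0.0083,0,0,0,0],[0,0.0011,-0.0017,0,0,0,0],[0,0.0011,-0.0017,0,0,0,0],[0,0.0011,-0.0017,0,0,0,0],[0,0,0,0,0,0,0],[0,0,0,0,0,0,0],[0,0,0,0,0,0,0]],
  ],
)

```text
clock: 4.52
tcp_pos: [0.5728, -0.0422, 0.1221]
ee_rot: [[0.829, 0.56, -0.001], [0.56, -0.829, 0.002], [0.0, -0.002, -1.0]]
contact_force: [-4.4, 5.6, 8.9]
opening: 0.0234
gripper_force: 35.8
```

Call:
carry_out(
  moves=[
    [[0,0.00056,-0.00083,0,0,0,0],[0,0.00056,-0.00083,0,0,0,0],[0,0.00056,-0.00083,0,0,0,0],[0,0.00056,-0.00083,0,0,0,0],[0,0.00056,-0.00083,0,0,0,0],[0,0.00056,-0.00083,0,0,0,0],[0,0,0,0,0,0,0],[0,0,0,0,0,0,0],[0,0,0,0,0,0,0],[0,0,0,0,0,0,0]],
  ],
)

```text
clock: 5.35
tcp_pos: [0.576, -0.047, 0.122]
ee_rot: [[0.829, 0.56, -0.002], [0.56, -0.829, 0.002], [0.0, -0.003, -1.0]]
contact_force: [-5.4, 6.3, 9.5]
opening: 0.0233
gripper_force: 35.8
```

Call:
carry_out(
  moves=[
    [[0,0.00056,-0.00083,0,0,0,0],[0,0.00056,-0.00083,0,0,0,0],[0,0.00056,-0.00083,0,0,0,0],[0,0.00056,-0.00083,0,0,0,0],[0,0,0,0,0,0,0],[0,0,0,0,0,0,0],[0,0,0,0,0,0,0],[0,0,0,0,0,0,0],[0,0,0,0,0,0,0],[0,0,0,0,0,0,0]],
  ],
)

```text
clock: 6.18
tcp_pos: [0.5783, -0.0503, 0.1221]
ee_rot: [[0.829, 0.56, -0.002], [0.56, -0.829, 0.002], [0.0, -0.003, -1.0]]
contact_force: [-4.8, 6.3, 9.3]
opening: 0.0232
gripper_force: 35.8
```

Call:
carry_out(
  moves=[
    [[0,0.00056,-0.00083,0,0,0,0],[0,0.00056,-0.00083,0,0,0,0],[0,0.00056,-0.00083,0,0,0,0],[0,0.00056,-0.00083,0,0,0,0],[0,0,0,0,0,0,0],[0,0,0,0,0,0,0],[0,0,0,0,0,0,0],[0,0,0,0,0,0,0],[0,0,0,0,0,0,0],[0,0,0,0,0,0,0]],
  ],
)

```text
clock: 7.02
tcp_pos: [0.5792, -0.0517, 0.122]
ee_rot: [[0.829, 0.559, -0.004], [0.559, -0.829, 0.005], [-0.0, -0.007, -1.0]]
contact_force: [-7.6, 11.8, 12.8]
opening: 0.0237
gripper_force: 36.3
```

Run:
```python
from h import *
w=save('wrist','w3')
a=cv2.resize(w[60:200,380:560],(720,560),interpolation=cv2.INTER_CUBIC)
cv2.imwrite('pics/w3c.png',a)
```

```text
(no output)
```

View pics/w3c.png

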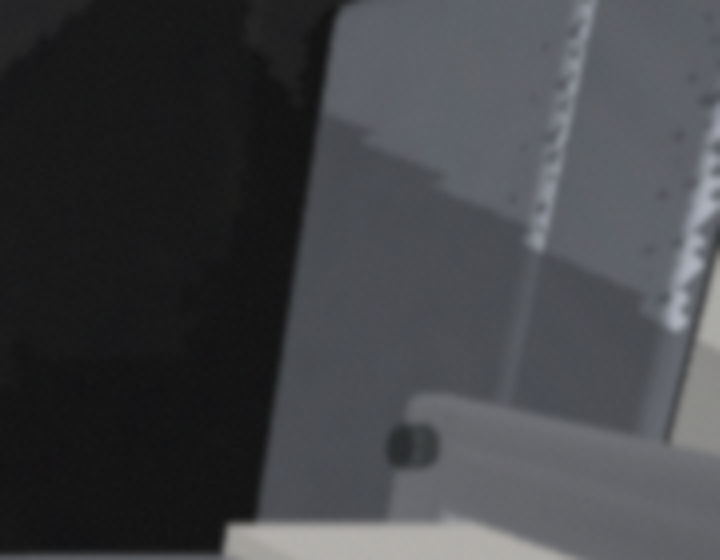

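The measured travel stopped at the predicted place with rising force. I push slightly more to confirm.

Call:
carry_out(
  moves=[
    [[0,0.00056,-0.00083,0,0,0,0],[0,0.00056,-0.00083,0,0,0,0],[0,0.00056,-0.00083,0,0,0,0],[0,0,0,0,0,0,0],[0,0,0,0,0,0,0],[0,0,0,0,0,0,0],[0,0,0,0,0,0,0],[0,0,0,0,0,0,0],[0,0,0,0,0,0,0],[0,0,0,0,0,0,0]],
  ],
)

```text
clock: 7.9
tcp_pos: [0.5792, -0.0518, 0.122]
ee_rot: [[0.829, 0.559, -0.007], [0.559, -0.829, 0.009], [-0.001, -0.011, -1.0]]
contact_force: [-11.3, 20.4, 18.3]
opening: 0.0235
gripper_force: 37.2
```

Run:
```python
from h import *
w=save('wrist','w4');s=save('side','s4')
b=(255*(s/255.)**.7).astype(np.uint8)
c=cv2.resize(b[195:255,225:305],(560,420),interpolation=cv2.INTER_CUBIC)
cv2.imwrite('pics/m4.png',np.vstack([c,cv2.resize(w[110:200,360:560],(560,180))[:180]]))
```

```text
(no output)
```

View pics/m4.png

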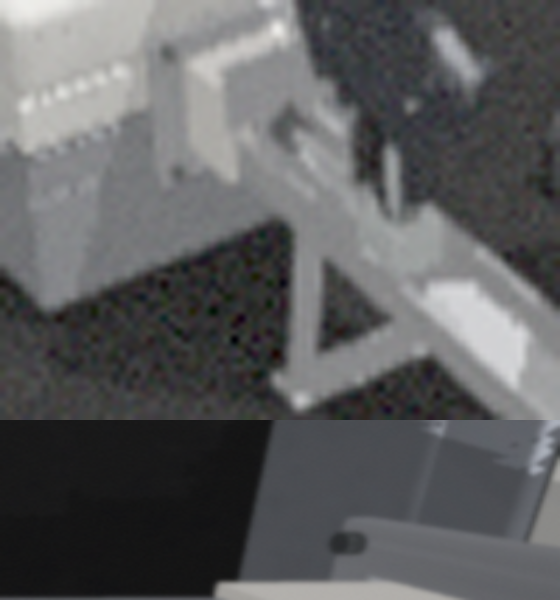

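The plate covers the tube mouth: fully seated. Drawing the rod back 185 mm.

Call:
carry_out(
  moves=[
    [[0,-0.0028,0.0041,0,0,0,0],[0,-0.0056,0.0083,0,0,0,0],[0,-0.0056,0.0083,0,0,0,0],[0,-0.0056,0.0083,0,0,0,0],[0,-0.0056,0.0083,0,0,0,0],[0,-0.0056,0.0083,0,0,0,0],[0,-0.0056,0.0083,0,0,0,0],[0,-0.0056,0.0083,0,0,0,0],[0,-0.0056,0.0083,0,0,0,0],[0,-0.0056,0.0083,0,0,0,0]],
  ],
)

```text
clock: 8.83
tcp_pos: [0.532, 0.0204, 0.1222]
ee_rot: [[0.829, 0.56, 0.005], [0.56, -0.829, -0.002], [0.003, 0.004, -1.0]]
contact_force: [3.9, -4.6, 2.9]
opening: 0.0233
gripper_force: 35.5
```

Call:
carry_out(
  moves=[
    [[0,-0.0056,0.0083,0,0,0,0],[0,-0.0056,0.0083,0,0,0,0],[0,-0.0056,0.0083,0,0,0,0],[0,-0.0056,0.0083,0,0,0,0],[0,-0.0056,0.0083,0,0,0,0],[0,-0.0056,0.0083,0,0,0,0],[0,-0.0056,0.0083,0,0,0,0],[0,-0.0056,0.0083,0,0,0,0],[0,-0.0028,0.0041,0,0,0,0],[0,0,0,0,0,0,0]],
  ],
)

```text
clock: 9.67
tcp_pos: [0.4831, 0.0921, 0.1221]
ee_rot: [[0.828, 0.56, 0.003], [0.56, -0.828, -0.0], [0.002, 0.001, -1.0]]
contact_force: [1.6, -0.6, 7.8]
opening: 0.0234
gripper_force: 35.7
```

Call:
carry_out(
  moves=[
    [[1,0,0,0,0,0,0],[1,0,0,0,0,0,0],[1,0,0,0,0,0,0],[1,0,0,0,0,0,0],[1,0,0,0.01,0,0,0],[1,0,0,0.03,0,0,0],[1,0,0,0.035,0,0,0],[1,0,0,0.035,0,0,0],[1,0,0,0.035,0,0,0],[1,0,0,0.035,0,0,0]],
  ],
)

```text
clock: 10.5
tcp_pos: [0.482, 0.0913, 0.3036]
ee_rot: [[0.829, 0.559, -0.0], [0.559, -0.829, 0.0], [0.0, -0.0, -1.0]]
contact_force: [0.1, 0.5, -0.7]
opening: 0.0853
gripper_force: 0.0
```

Call:
carry_out(
  moves=[
    [[1,-0.011,-0.034,0,0,0,0],[1,-0.011,-0.034,0,0,0,0],[1,-0.011,-0.034,0,0,0,0],[1,-0.011,-0.034,0,0,0,0],[1,-0.011,-0.034,0,0,0,0],[1,-0.011,-0.034,0,0,0,0],[1,-0.011,-0.034,0,0,0,0],[1,-0.011,-0.034,0,0,0,0],[1,-0.011,-0.034,0,0,0,0],[1,0,0,0,0,0,0]],
  ],
)

```text
clock: 11.33
tcp_pos: [0.382, -0.2202, 0.3021]
ee_rot: [[0.832, 0.555, -0.0], [0.555, -0.832, -0.004], [-0.002, 0.003, -1.0]]
contact_force: [0.2, -0.4, 0.5]
opening: 0.0856
gripper_force: 0.0
```

Run:
```python
from h import *
w=save('wrist','w5'); save('side','s5')
print(ctrl.sense()['tcp_pos'], ctrl.sense()['joints'])
c=proj('w5',[.423,-.232,.073]); print(c)
g=cv2.cvtColor(w,6)
u,v=c.astype(int)
# rectified top-down at z=.073: 4mm cells, 160mm
def rect(fn,cx,cy,z,half,step):
    im=cv2.cvtColor(cv2.imread('pics/'+fn+'.png'),6)
    xs=np.arange(cx+half,cx-half,-step); ys=np.arange(cy+half,cy-half,-step)
    mp=np.array([[proj(fn,[x,y,z]) for y in ys] for x in xs],np.float32)
    return cv2.remap(im,mp[...,0],mp[...,1],cv2.INTER_LINEAR)
r=rect('w5',.423,-.232,.073,.09,.004)
for row in r: print(''.join(' .:-=+*#%@'[min(9,int(p)//26)]*2 for p in row))
```

```text
[ 0.38298157 -0.21561043  0.30167059] [-6.70514401e-01  5.64859497e-02  1.72963718e+00  4.10169225e-04
  1.35565380e+00  3.10192824e-01]
[303.4526216  149.30969596]
                                                                                          
                        ..                                                                
                                                                                          
....          ........      ..                                                            
        ..  ........        ......    ..                                                  
            ..            ..........                                                      
                ....          ..++++----::::......                                        
                  ..          ::**==--------==++++++--::::..                              
                              ::++--------==******==--------                              
                    ..        ::----------==++++++--------::                              
                         
[... 2550 characters left out ...]
                                   ..        ....          ....
                                                      ....  ........  ........  ....  ....
                                                    ........................  ............
                                                      ....................................
                                              ..  ........................................
                                            ..............................................
                                    ......................................................
                                    ......................................................
```

```bash
cat >> h.py <<'E'
def rect(fn,cx,cy,z,half,step):
    im=cv2.cvtColor(cv2.imread('pics/'+fn+'.png'),6)
    xs=np.arange(cx+half,cx-half,-step); ys=np.arange(cy+half,cy-half,-step)
    mp=np.array([[proj(fn,[x,y,z]) for y in ys] for x in xs],np.float32)
    return cv2.remap(im,mp[...,0],mp[...,1],cv2.INTER_LINEAR)
def circ(fn,cx,cy,z,r0,half=.09,w=.004):
    # score of best-fitting circle: mean radial gradient magnitude on the circle, per offset
    st=.0005; r=cv2.GaussianBlur(rect(fn,cx,cy,z,half,st),(0,0),1.5).astype(float); th=np.linspace(0,2*np.pi,180,endpoint=False); out=[]
    for R in np.arange(r0-w,r0+w+1e-9,.001):
        for dx in np.arange(-.012,.0121,.001):
            for dy in np.arange(-.012,.0121,.001):
                f=lambda q:r[((half-dx-q*np.cos(th))/st).astype(int),((half-dy-q*np.sin(th))/st).astype(int)]
                out.append((np.abs(np.median(f(R+.0015)-f(R-.0015))),R,cx+dx,cy+dy))
    return sorted(out)[::-1]
E
python3 - <<'E'
from h import *
for b in circ('w5',.418,-.226,.073,.057)[:6]: print(np.round(b,4))
for b in circ('s5',.420,-.230,.073,.057)[:3]: print('side',np.round(b,4))
r=rect('w5',.418,-.226,.076,.065,.002)
print(np.percentile(r,[5,50,95]))
for row in r: print(''.join(' .:-=+*#%@'[min(9,max(0,int(p)-8)//16)] *2 for p in row))
E
```

```text
[33.5    0.056  0.419 -0.225]
[33.     0.057  0.42  -0.225]
[32.     0.056  0.42  -0.225]
[32.     0.053  0.42  -0.226]
[31.     0.057  0.419 -0.225]
[31.     0.057  0.419 -0.226]
side [15.     0.053  0.42  -0.226]
side [14.     0.054  0.421 -0.226]
side [14.     0.054  0.421 -0.227]
[13. 25. 97.]
....................  ..............    ::++%%@@##++++++++++++++++++**%%@@@@@@@@%%##++++++++====--..                                
  ............................  ..    ..::++%%%%**++++++++++++++++**%%@@@@@@@@@@##**++++++++++++==::                                
  ........  ........................  ..::**##**++++++++++++++++++##@@@@@@@@@@%%**++++++++++++++==::                                
      ............................    ..--++**++++++++++++++++++++##%%%%%%%%@@##**++++++++++++++==..                                
          ........................    ..--==++++++++++++======++++**********##**++++++++++++++++==..                                
          ........................    ..--==++==================**##########**++++++++++++++++++--..                                
   
[... 7143 characters left out ...]
...................................
                                                        ................        ....................................................
                                                                                ....  ..............................................
                                                                                ....................................................
                                                                            ........................................................
                                                                          ..........................................................
```

Plate centre ≈(0.4195,-0.2255), pointer at ≈122°, marker at ≈56° (world angles), difference ≈1.14 rad, within the stated range. I turn the tool to the bar and recheck from the rotated view.

Call:
carry_out(
  moves=[
    [[0.6,0.0038,-0.0011,0,0,0,0.12],[0.6,0.0038,-0.0011,0,0,0,0.12],[0.6,0.0038,-0.0011,0,0,0,0.12],[0.6,0.0038,-0.0011,0,0,0,0.12],[0.6,0.0038,-0.0011,0,0,0,0.12],[0.6,0.0038,-0.0011,0,0,0,0.12],[0.6,0.0038,-0.0011,0,0,0,0.12],[0.6,0.0038,-0.0011,0,0,0,0.12],[0.6,0.0038,-0.0011,0,0,0,0.12],[0.6,0.0038,-0.0011,0,0,0,0.12]],
  ],
)

```text
clock: 12.27
tcp_pos: [0.4221, -0.2237, 0.3015]
ee_rot: [[-0.229, 0.973, -0.0], [0.973, 0.229, 0.001], [0.001, 0.0, -1.0]]
contact_force: [0.7, 1.7, 0.3]
opening: 0.0512
gripper_force: 0.0
```

Call:
carry_out(
  moves=[
    [[0.6,0,0,0,0,0,0.12],[0.6,0,0,0,0,0,0.12],[0.6,0,0,0,0,0,0.113],[0.6,0,0,0,0,0,0],[0.6,0,0,0,0,0,0],[0.6,0,0,0,0,0,0],[0.6,0,0,0,0,0,0],[0.6,0,0,0,0,0,0],[0.6,0,0,0,0,0,0],[0.6,0,0,0,0,0,0]],
  ],
)

```text
clock: 13.1
tcp_pos: [0.4215, -0.2256, 0.3013]
ee_rot: [[-0.544, 0.839, -0.0], [0.839, 0.544, 0.0], [0.0, -0.0, -1.0]]
contact_force: [0.0, 0.5, 0.6]
opening: 0.0511
gripper_force: 0.0
```

Run:
```python
from h import *
save('wrist','w6'); save('side','s6'); save('scene','c6')
s=ctrl.sense(); print(s['tcp_pos'],s['ee_rot'][:2,0],s['joints'][5], proj('w6',[.42,-.226,.073]))
for f in('w6','c6','s6'):
  for b in circ(f,.420,-.226,.073,.056,w=.002)[:3]: print(f,np.round(b,4))
r=rect('w6',.42,-.226,.076,.065,.002)
for row in r: print(''.join(' .:-=+*#%@'[min(9,max(0,int(p)-8)//16)] *2 for p in row))
```

```text
[ 0.4215699  -0.22567798  0.30127637] [-0.54433388  0.83886866] -1.2115940685914055 [275.18211318 174.25526871]
w6 [30.     0.057  0.419 -0.225]
w6 [30.     0.057  0.418 -0.225]
w6 [29.     0.057  0.419 -0.226]
c6 [ 4.     0.056  0.421 -0.214]
c6 [ 3.5    0.056  0.421 -0.215]
c6 [ 3.     0.058  0.423 -0.214]
s6 [13.     0.054  0.42  -0.226]
s6 [12.     0.054  0.421 -0.227]
s6 [12.     0.054  0.42  -0.224]
                                  ......  ..----------======----::::::....                                                          
                                ..........::--======++**########****++++====--::::....                                              
                                        ..::------==**%%%%%%%%%%%%%%%%%%%%##****++++--::::......                                    
                                        ..--------++##%%%%%%%%%%%%%%%%%%%%%%%%%%%%%%**++==----::::..                                
                                        ::------==**####%%%%##%%%%%%%%%%%%%%%%%%%%%%%%**========--..                                
                          
[... 7225 characters left out ...]
:::::----------::....                ..                        
                                            ....::----================----------::....                                              
                                                  ......::::::::::::::::..........                                                  
                                                                                                                                    
                                                                                                                                    
                                                                                              ..      ..
```

Call:
carry_out(
  moves=[
    [[0.6,-0.0015,0,-0.035,0,0,0],[0.6,0,0,-0.035,0,0,0],[0.6,0,0,-0.035,0,0,0],[0.6,0,0,-0.035,0,0,0],[0.6,0,0,-0.03,0,0,0],[0.6,0,0,-0.02,0,0,0],[0.6,0,0,-0.015,0,0,0],[0.6,0,0,-0.009,0,0,0],[0.6,0,0,-0.005,0,0,0],[0.6,0,0,0,0,0,0]],
  ],
)

```text
clock: 14.08
tcp_pos: [0.4199, -0.2255, 0.0817]
ee_rot: [[-0.545, 0.839, -0.001], [0.839, 0.545, 0.001], [0.001, -0.001, -1.0]]
contact_force: [-0.1, -0.1, -0.4]
opening: 0.0509
gripper_force: 0.0
```

Call:
carry_out(
  moves=[
    [[0,0,0,0,0,0,0],[0,0,0,0,0,0,0],[0,0,0,0,0,0,0],[0,0,0,0,0,0,0],[0,0,0,0,0,0,0],[0,0,0,0,0,0,0],[0,0,0,0,0,0,0],[0,0,0,0,0,0,0],[0,0,0,0,0,0,0],[0,0,0,0,0,0,0]],
  ],
  grip_force=35,
)

```text
clock: 14.92
tcp_pos: [0.4208, -0.2261, 0.0833]
ee_rot: [[-0.545, 0.839, 0.002], [0.839, 0.545, -0.001], [-0.002, 0.001, -1.0]]
contact_force: [-0.2, 1.2, 6.7]
opening: 0.0123
gripper_force: 37.1
```

Call:
carry_out(
  moves=[
    [[0,0,0,0,0,0,-0.1],[0,0,0,0,0,0,-0.1],[0,0,0,0,0,0,-0.1],[0,0,0,0,0,0,-0.1],[0,0,0,0,0,0,-0.1],[0,0,0,0,0,0,-0.1],[0,0,0,0,0,0,-0.1],[0,0,0,0,0,0,-0.1],[0,0,0,0,0,0,-0.1],[0,0,0,0,0,0,-0.1]],
  ],
)

```text
clock: 15.75
tcp_pos: [0.4213, -0.2261, 0.0833]
ee_rot: [[0.416, 0.909, 0.002], [0.909, -0.416, -0.001], [-0.0, 0.003, -1.0]]
contact_force: [2.2, 1.3, 5.5]
opening: 0.0121
gripper_force: 37.0
```

```bash
cat >> h.py <<'E'
def show(fn,z=.076,c=(.419,-.225),a0=30,a1=100):
    im=cv2.cvtColor(cv2.imread('pics/'+fn+'.png'),6)
    A=np.radians(np.arange(a1,a0-1,-1.)); print(fn,'rows r mm 22..62; cols angle',a1,'->',a0)
    for r in range(22,63,2):
        q=np.array([proj(fn,[c[0]+r/1e3*np.cos(a),c[1]+r/1e3*np.sin(a),z]) for a in A],np.float32)
        v=cv2.remap(im,q[None,:,0],q[None,:,1],1)[0]
        print('%2d '%r+''.join(' .:-=+*#%@'[min(9,max(0,int(p)-8)//14)] for p in v))
E
python3 - <<'E'
from h import *
save('wrist','w7');save('side','s7')
s=ctrl.sense();print(s['ee_rot'][:2,0],s['tcp_pos'])
show('w7');show('s7');show('w6',a1=150)
E
```

```text
[0.41474404 0.90993812] [ 0.42129968 -0.22606901  0.08331904]
w7 rows r mm 22..62; cols angle 100 -> 30
22 ------------------------------=+*####****=-----------------------------
24 -----------------------------=#@@@@@@@@@@@*=---------------------------
26 ------------------------------+@@@@@@@@@@%=----------------------------
28 ------------------------------+@@@@@@@@@@+-----------------------------
30 ------------------------------=%@@@@@@@@@=-----------------------------
32 -------------------------------*@@@@@@@@*------------------------------
34 -------------------------------+@@@@@@@@+------------------------------
36 -------------------------------=@@@@@@@%-------------------------------
38 =#@@#=----------------------+*+=-=++++=---------------===--------------
40 =@@@@+---------------------#@@@#---------------------*@@@%-------------
42 =@@@@=--------=@@*---------*@@@*---------=++---------*@@@#----------==-
44 =@@@@=--------%@@@=--------*@@@+--------+@@@*--------=@@@*--------+@@@%
46 -%@@#---------*@@@=--------+@@@=--------+@@@*+++=----=@@@*--------=@@@#
48 ------------------
[... 4141 characters left out ...]
::.............................................................:-+*#%%%#*+-:::............::::::
54 ==========================---------------------------------------------------------------=+*#%%%#*+=---------:::::::-----
56 -----==================------------------------------:::::::::::::::::::::..:::::::::::::=+*#%%##*=:.....................
58 ..............:::::::::::::::::::..::::::............                                 .:-=*######*=:.                    
60                                                                                        .:-=+++++++-:.                    
62                                                                                         ............
```

Call:
carry_out(
  moves=[
    [[0,0,0,0,0,0,-0.06],[0,0,0,0,0,0,-0.06],[0,0,0,0,0,0,-0.048],[0,0,0,0,0,0,0],[0,0,0,0,0,0,0],[0,0,0,0,0,0,0],[0,0,0,0,0,0,0],[0,0,0,0,0,0,0],[0,0,0,0,0,0,0],[0,0,0,0,0,0,0]],
  ],
)

```text
clock: 16.68
tcp_pos: [0.4214, -0.2261, 0.0833]
ee_rot: [[0.558, 0.83, 0.003], [0.83, -0.558, -0.001], [0.0, 0.003, -1.0]]
contact_force: [1.5, 1.1, 4.8]
opening: 0.0118
gripper_force: 37.0
```

Run:
```python
from h import *
save('wrist','w8');s=ctrl.sense();print(s['ee_rot'][:2,0],s['tcp_pos'])
show('w8'); show('w8',c=(.420,-.2255))
```

```text
[0.55829004 0.82964569] [ 0.42138876 -0.22610988  0.08332725]
w8 rows r mm 22..62; cols angle 100 -> 30
22 ========================================+*####****++===================
24 =======================================*@@@@@@@@@@@@*==================
26 =======================================+@@@@@@@@@@@#===================
28 ========================================#@@@@@@@@@@+===================
30 ========================================#@@@@@@@@@#====================
32 ========================================*@@@@@@@@@+====================
34 ========================================+@@@@@@@@@=====================
36 =========================================@@@@@@@@#=====================
38 +@@@@+======================#%#+==========*#####+======++==============
40 +@@@@#=====================#@@@@=====================*@@@@=============
42 +@@@@+========*@@%=========#@@@%=========+%#=========*@@@@==========++=
44 +@@@@+========@@@@*========*@@@*========+@@@#========+@@@%========+@@@@
46 =@@@@=========%@@@+========*@@@+========+@@@%***+====+@@@#========+@@@%
48 ==================
[... 1495 characters left out ...]
======%@@@*========*@@@#=
46 @@@@========+@@@@=========@@@@+========%@@@%%%#*====#@@@+========*@@@*=
48 ===========================++=========+@@@@@@@@@@====++================
50 ======================================+@@@@@@@@@@======================
52 +======================================@@@@@@@@@%======================
54 @@@@@@@@@@@@@@@@@@@@@@@@@@@@@@@@@@@@@@@@@@@@@@@@@@@@@@@@@@@@@@@@@@@@@@@
56 @@@@@@@@@@@@@@@@@@@@@@@@@@@@@@@@@@@@@@@@@@@@@@@@@@@@@@@@@@@@@@@@@@@@@@@
58 ================+*@@@@@@@@@%@@@@@@%%@@@@@@@@@@@@@@#*#@@@@@%%@@@@@@@@@@@
60 =========++++===========+*%@@@@@@@@@@@@@@@@@@@@@@@@@@@@@@@@@%*==*@@@@@@
62 =========+++========================++=+@@@@@@@%+=================#@@@@
```

Pointer and marker are aligned to within 0.5°. Release and lift.

Call:
carry_out(
  moves=[
    [[0.5,0,0,0,0,0,0],[0.5,0,0,0,0,0,0],[0.5,0,0,0,0,0,0],[0.5,0,0,0,0,0,0],[0.5,0,0,0.01,0,0,0],[0.5,0,0,0.03,0,0,0],[0.5,0,0,0.04,0,0,0],[0.5,0,0,0.04,0,0,0],[0.5,0,0,0.04,0,0,0],[0.5,0,0,0.04,0,0,0]],
  ],
)

```text
clock: 17.57
tcp_pos: [0.4195, -0.2252, 0.2841]
ee_rot: [[0.558, 0.83, -0.001], [0.83, -0.558, 0.0], [-0.0, -0.001, -1.0]]
contact_force: [0.2, -0.3, -0.8]
opening: 0.0427
gripper_force: 0.0
```

Call:
carry_out(
  moves=[
    [[0.5,0,0,0,0,0,0],[0.5,0,0,0,0,0,0],[0.5,0,0,0,0,0,0],[0.5,0,0,0,0,0,0],[0.5,0,0,0,0,0,0],[0.5,0,0,0,0,0,0],[0.5,0,0,0,0,0,0],[0.5,0,0,0,0,0,0],[0.5,0,0,0,0,0,0],[0.5,0,0,0,0,0,0]],
  ],
)

```text
clock: 18.4
tcp_pos: [0.4201, -0.2256, 0.2821]
ee_rot: [[0.558, 0.83, -0.0], [0.83, -0.558, 0.0], [-0.0, -0.0, -1.0]]
contact_force: [-0.1, 0.3, 0.4]
opening: 0.0429
gripper_force: 0.0
```

Run:
```python
from h import *
save('wrist','w9');save('side','s9');save('side','s10');print(ctrl.sense()['tcp_pos'])
show('w9')
# channel profile along its axis (side view), expected plate at s~.29, blade ~.375, mouth .463
a=np.radians(-56);d=np.array([np.cos(a),np.sin(a)]);n=np.array([-d[1],d[0]])
for fn in('s1','s9'):
    g=cv2.cvtColor(cv2.imread('pics/'+fn+'.png'),6)
    for nn in(.46,.475):
        for z in(.112,.145): print(fn,nn,z,[int(g[tuple(proj(fn,[*(d*s+n*nn),z])[::-1].astype(int))]) for s in np.arange(.12,.47,.01)])
D=cv2.absdiff(cv2.imread('pics/s9.png'),cv2.imread('pics/s1.png')).max(2)
cs=cv2.connectedComponentsWithStats((cv2.medianBlur(D,3)>40).astype(np.uint8))[2]
print([c.tolist() for c in cs[1:] if c[4]>12])
```

```text
[ 0.42011952 -0.22562635  0.28228615]
w9 rows r mm 22..62; cols angle 100 -> 30
22                                        ...::::::::...                  
24                                      ..:-=+****++=-::.                 
26                                      ..:-=+*###*+=-:..       ..........
28                                      ..:-=+**#**+=-:.       ...........
30                                       .:-=+*##**+=:.       ............
32                                       ..:=+*##*+=-:.      .............
34                                        .:-+**#*+=-.       .............
36                                        ..:-=+++=-:.   .................
38 :::..                     ..:::.          .......   .:=++=:............
40 :--:.                    ..--=-:.                  .:=*%#+-:...........
42 :--:.        ..:..        :-==-.        ..::.       :=#%@*=:.......:--:
44 :--:.       .:---:        .--=:.       .:-=-:.      :+%@@#=:......-=*#+
46 ..:.        ..:-:.        ..::.        .:-==--:::.  .-+#*=:.......:=*+=
48                                        :-+
[... 1811 characters left out ...]
6, 147, 176, 178, 178, 154, 154, 192, 171, 202, 164, 154, 162]
s9 0.475 0.145 [188, 144, 151, 203, 93, 94, 171, 179, 190, 177, 178, 192, 98, 99, 130, 128, 129, 161, 186, 182, 177, 133, 188, 171, 160, 173, 107, 154, 188, 147, 143, 147, 203, 243, 243]
[[309, 0, 251, 265, 30421], [341, 124, 4, 9, 26], [344, 128, 9, 29, 134], [335, 142, 2, 10, 19], [315, 164, 35, 23, 365], [412, 181, 81, 62, 923], [496, 185, 5, 5, 15], [339, 202, 11, 12, 49], [316, 210, 7, 9, 38], [270, 215, 12, 13, 46], [293, 224, 11, 12, 84], [336, 228, 4, 12, 38], [279, 230, 5, 6, 14], [294, 233, 41, 44, 482], [416, 256, 19, 17, 138], [456, 276, 8, 7, 26], [467, 277, 27, 9, 179], [446, 283, 57, 19, 710], [312, 296, 5, 5, 15]]
```

Run:
```python
from h import *
for fn in('w5','w6','w8','w9'):
  im=cv2.cvtColor(cv2.imread('pics/'+fn+'.png'),6)
  lo,hi=(100,150) if fn in('w5','w6') else (40,72)
  for c in((.419,-.225),(.420,-.226)):
    def cen(r0,r1,lo,hi,z):
        A=np.arange(lo,hi,.25);S=0
        for r in np.arange(r0,r1,.5)/1e3:
            q=np.array([proj(fn,[c[0]+r*np.cos(a),c[1]+r*np.sin(a),z]) for a in np.radians(A)],np.float32)
            S=S+cv2.remap(im,q[None,:,0],q[None,:,1],1)[0].astype(float)
        S=np.clip(S-(S.max()+np.median(S))/2,0,None); return (S*A).sum()/S.sum()
    print(fn,c,'ptr',cen(30,36,lo,hi,.076).round(1),cen(30,36,lo,hi,.080).round(1),'mark',cen(48,53,40,72,.076).round(1))
```

```text
w5 (0.419, -0.225) ptr 124.0 123.1 mark 55.5
w5 (0.42, -0.226) ptr 124.5 123.6 mark 57.0
w6 (0.419, -0.225) ptr 124.7 124.6 mark 56.1
w6 (0.42, -0.226) ptr 125.1 125.0 mark 57.7
w8 (0.419, -0.225) ptr 55.1 55.1 mark 55.3
w8 (0.42, -0.226) ptr 57.5 57.5 mark 56.9
w9 (0.419, -0.225) ptr 55.2 55.2 mark 55.7
w9 (0.42, -0.226) ptr 57.7 57.7 mark 57.3
```

Pointer and marker agree within 0.5°, the marker is where it was at the start, and the rod lies about 9 cm clear of the tube. Handing in.

```bash
python3 -c "
from bench import ctrl
print(ctrl.hand_in())"
```

```text
the job is handed in; nothing more can be done
None
```

The job is handed in, with no verdict returned: I pushed the boat in until the stop plate met the tube mouth, left the rod in the channel about 9 cm clear of the tube, and turned the dial pointer to within about 0.5° of the unshifted marker, all in about 18.5 s.

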